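# Load the jeweller's finishing tray, tall bottles at the back first

### The job

Load the finishing tray on the jeweller's bench with the four amber containers, each upright and wholly on the pad that matches the colour of its cap or lid: first both tall bottles in the back row, then the two short jars in the front row. They are glass, so keep them upright and set them down gently. Leave the clear bottle and the block of punches where they are.

Things in the scene. Friction and masses are not known exactly. Their poses are not given: they have to be found in the camera images.
- bottle_blue: Tall closed bottle of amber (brown) glass with a white paper band and a blue screw cap, standing upright on the bench. Round: straight body 44 mm in diameter from the foot up to 80 mm, then a cap 32 mm in diameter; 105 mm tall in all; 0.11 to 0.22 kg. Origin: centre of the underside; z up along the bottle; its yaw means nothing.
- bottle_green: Tall closed bottle of amber (brown) glass with a white paper band and a green screw cap, standing upright on the bench. Round: straight body 44 mm in diameter from the foot up to 80 mm, then a cap 32 mm in diameter; 105 mm tall in all; 0.11 to 0.22 kg. Origin: centre of the underside; z up along the bottle; its yaw means nothing.
- jar_red: Short closed jar of amber (brown) glass with a white paper band and a red lid, standing upright on the bench. Round, straight-sided, 52 mm in diameter over its whole height of 60 mm (the lid is the top 15 mm); 0.10 to 0.20 kg. Origin: centre of the underside; z up; its yaw means nothing.
- jar_yellow: Short closed jar of amber (brown) glass with a white paper band and a yellow lid, standing upright on the bench. Round, straight-sided, 52 mm in diameter over its whole height of 60 mm (the lid is the top 15 mm); 0.10 to 0.20 kg. Origin: centre of the underside; z up; its yaw means nothing.
- pad_blue: Fixed blue disc 68 mm across, 4 mm thick, in the back row of a fixed shallow aluminium tray (216 mm in x, 236 mm in y, rim 16 mm above the bench; rows 110 mm apart, pads 116 mm apart in a row). Origin: centre of its underside, 4 mm above the bench; its top is 8 mm above the bench. x points from front row to back row (away from the robot), y along the rows.
- pad_green: Fixed green disc 68 mm across, 4 mm thick, in the back row of a fixed shallow aluminium tray (216 mm in x, 236 mm in y, rim 16 mm above the bench; rows 110 mm apart, pads 116 mm apart in a row). Origin: centre of its underside, 4 mm above the bench; its top is 8 mm above the bench. x points from front row to back row (away from the robot), y along the rows.
- pad_red: Fixed red disc 76 mm across, 4 mm thick, in the front row of the same tray, nearer the robot. Origin: centre of its underside, 4 mm above the bench; its top is 8 mm above the bench. x points from front row to back row (away from the robot), y along the rows.
- pad_yellow: Fixed yellow disc 76 mm across, 4 mm thick, in the front row of the same tray, nearer the robot. Origin: centre of its underside, 4 mm above the bench; its top is 8 mm above the bench. x points from front row to back row (away from the robot), y along the rows.
- clear_bottle: Bystander to leave alone: a bottle of the same shape and size (44 mm in diameter, 105 mm tall) but of clear, colourless material (looks pale grey) with a white cap. Loose, upright. Origin: centre of the underside, z up.
- punch_block: Bystander to leave alone: a loose wooden block 66 x 66 x 34 mm with five ball-headed steel doming punches standing in it, 71 mm tall in all. Origin: centre of the underside, z up; x and y along the block's sides.
Mind the look-alikes: they are no part of the job. Leave any black, green or purple look-alike of the jar_red alone.

How it is judged:
On the way, in this order (a step that is already met when the one before it is completed fails the run):
1. both tall amber bottles stand released on their pads in the back row (horizontal distance between bottle_blue and pad_blue below 0.013 m and z of bottle_blue in the frame of pad_blue below 0.008 m and angle between each of bottle_blue, bottle_green's own z axis and vertical below 0.08 rad and linear speed of each of bottle_blue, bottle_green below 0.02 m/s and angular speed of each of bottle_blue, bottle_green below 0.2 rad/s and contact force between the fingers and bottle_blue below 0.2 N and horizontal distance between bottle_green and pad_green below 0.013 m and z of bottle_green in the frame of pad_green below 0.008 m and contact force between the fingers and bottle_green below 0.2 N), for 0.2 s.
2. both short amber jars stand released on their pads in the front row too (horizontal distance between bottle_blue and pad_blue below 0.013 m and z of bottle_blue in the frame of pad_blue below 0.008 m and angle between each of bottle_blue, bottle_green, jar_red, jar_yellow's own z axis and vertical below 0.08 rad and horizontal distance between bottle_green and pad_green below 0.013 m and z of bottle_green in the frame of pad_green below 0.008 m and horizontal distance between jar_red and pad_red below 0.013 m and z of jar_red in the frame of pad_red below 0.008 m and horizontal distance between jar_yellow and pad_yellow below 0.013 m and z of jar_yellow in the frame of pad_yellow below 0.008 m and linear speed of each of jar_red, jar_yellow below 0.02 m/s and angular speed of each of jar_red, jar_yellow below 0.2 rad/s and contact force between the fingers and jar_red below 0.2 N and contact force between the fingers and jar_yellow below 0.2 N), for 0.2 s.
At the end, for the whole second after the job is handed in: Each amber bottle and jar stands upright (within 0.08 rad), released and at rest on the pad of its own colour, its centre within 13 mm of the pad's centre; the clear bottle and the punch block are upright and within 20 mm of where they began (all of step 2 and linear speed of each of bottle_blue, bottle_green below 0.02 m/s and angular speed of each of bottle_blue, bottle_green below 0.2 rad/s and contact force between the fingers and bottle_blue below 0.2 N and contact force between the fingers and bottle_green below 0.2 N and distance of each of clear_bottle, punch_block from where it was at the start of the episode below 0.02 m and angle between each of clear_bottle, punch_block's own z axis and vertical below 0.15 rad); the robot touches nothing.
It fails at once if a jar is set down in the tray before both tall bottles stand on their pads (((horizontal distance between jar_red and pad_blue below 0.05 m and height (world z) of jar_red below 0.02 m) or (horizontal distance between jar_red and pad_green below 0.05 m and height (world z) of jar_red below 0.02 m) or (horizontal distance between jar_red and pad_red below 0.05 m and height (world z) of jar_red below 0.02 m) or (horizontal distance between jar_red and pad_yellow below 0.05 m and height (world z) of jar_red below 0.02 m) or (horizontal distance between jar_yellow and pad_blue below 0.05 m and height (world z) of jar_yellow below 0.02 m) or (horizontal distance between jar_yellow and pad_green below 0.05 m and height (world z) of jar_yellow below 0.02 m) or (horizontal distance between jar_yellow and pad_red below 0.05 m and height (world z) of jar_yellow below 0.02 m) or (horizontal distance between jar_yellow and pad_yellow below 0.05 m and height (world z) of jar_yellow below 0.02 m)) and (horizontal distance between bottle_blue and pad_blue above 0.02 m or horizontal distance between bottle_green and pad_green above 0.02 m or z of bottle_blue in the frame of pad_blue above 0.015 m or z of bottle_green in the frame of pad_green above 0.015 m)).
It fails at once if the clear bottle or the punch block is shifted by more than 20 mm or tipped (not (distance of clear_bottle from where it was at the start of the episode below 0.02 m) or not (angle between clear_bottle's own z axis and vertical below 0.15 rad) or not (distance of punch_block from where it was at the start of the episode below 0.02 m) or not (angle between punch_block's own z axis and vertical below 0.15 rad)).
It fails at once if one of the four amber containers is tipped over (more than 0.6 rad) (angle between any of bottle_blue, bottle_green, jar_red, jar_yellow's own z axis and vertical above 0.6 rad).
It fails at once if an amber container is slammed or pressed hard onto a pad (more than 45 N) (contact force between any of bottle_blue, bottle_green, jar_red, jar_yellow and pad_blue above 45 N or contact force between any of bottle_blue, bottle_green, jar_red, jar_yellow and pad_green above 45 N or contact force between any of bottle_blue, bottle_green, jar_red, jar_yellow and pad_red above 45 N or contact force between any of bottle_blue, bottle_green, jar_red, jar_yellow and pad_yellow above 45 N).
It fails at once if an amber container is let fall (out of the fingers and moving faster than 0.5 m/s, a drop of some 15 mm) ((contact force between the fingers and bottle_blue below 0.2 N and linear speed of bottle_blue above 0.5 m/s) or (contact force between the fingers and bottle_green below 0.2 N and linear speed of bottle_green above 0.5 m/s) or (contact force between the fingers and jar_red below 0.2 N and linear speed of jar_red above 0.5 m/s) or (contact force between the fingers and jar_yellow below 0.2 N and linear speed of jar_yellow above 0.5 m/s)).
It also fails if it takes over 112 s, if anything falls off the work surface, if the arm or the gripper's body presses on something with over 40 N, if the wrist force passes 120 N, or if a joint passes its speed limit or range.

### The arm

A 7-joint arm with a two-finger parallel gripper is mounted at the origin on the work surface. World frame = base frame: x ahead of the robot, y to its left, z up, the work surface at z = 0. Lengths are in m, angles in rad, forces in N, time in s.
With the tool pointing down it reaches from about 0.4 to 0.9 m from the base axis. Payload 5.5 kg.
Tool frame: the origin (TCP) lies on the centre line of the jaws, within the pads' length; the fingertips stand 17 mm ahead of it and the grasp point (between the pads) lies 2 mm behind it; z points along the fingers, y is the line along which they close (so a half turn about z gives the same grasp; the last joint's range is limited). The gripper opens to 85 mm and grips with 20 to 120 N. Pads are 22 mm wide; open, the fingers measure 114 mm over their backs; the gripper's body (76 mm by 85 mm) begins 54 mm behind the grasp point. The pads swing forward as they close: fully open they stand 13 mm farther back than shut.
Start: joints at [1.55, 0.501, -0.427, 1.55, 0.221, 1.138, -0.21], TCP at [0.182, -0.624, 0.248] pointing down, gripper open.
Joint ranges: [-2.88, 2.88], [-0.31, 2.03], [-1.54, 1.56], [0.2, 2.42], [-1.41, 4.55], [0.19, 2.02], [-2.57, 2.57]. Speed limits (rad/s): [2.57, 2.57, 3.14, 3.14, 3.14, 3.14, 3.14].

### API

Orientations are given as a rotation vector (axis times angle).
In Python, from bench import arm, snapshot, camera_info, finish_job, finder gives the robot as it stands.
- The arm moves only by the tool jog_arm, never from a script. Its argument "deltas" is a list of rows, each a list of 7 numbers: the shift along the tool's x, y, z normalised to -1 to 1, where 1 is 750 mm, then the turn, a rotation vector about the tool's x, y, z normalised to -1 to 1, where 1 is pi/4 rad, then the opening, from 0 (shut) to 1 (fully open). In form: [[dx, dy, dz, wx, wy, wz, grip], ...]. A call has 1 to 8 rows; each row is the pose to reach, as a shift and turn from the pose commanded when the call began, along the tool's axes at that moment; what a row does not reach only later rows make up. A row lasts 1/10 s, in which the tool goes at most 50 mm and 8.59 degrees, less where a joint would pass 70% of its speed; a pose out of reach is approached as far as the arm can. A call with a number of a shift or a turn outside -1 to 1 is refused whole. A call with a gripper value outside its range is refused whole. The fingers move at their own pace and stop on an object; "newtons" is the grip in N (left out, the last holds). Time passes only in rows, so rows that repeat a pose let the fingers close. It gives the time, the measured TCP pose, the force, the opening and the grip force at its end, in the units of the state.
- arm.sense(): the state, without advancing time (a new reading comes with each control period).
- snapshot(name): name is "side" or "top"; returns (picture, depth): 420x560x3 uint8, red, green, blue; 420x560 float32, m along the optical axis (not along the pixel's ray), 0 where there is no reading.
- camera_info(name): a dict with "fx", "fy", "cx", "cy" (pixels), "eye" and "attitude" of the camera in the world. Camera axes: x right, y up, looking along -z (the intrinsics and any distortion apply to the point x, -y, -z); pixel columns grow to the right and rows downward; lengths in m; the calibration is good to about 2 mm. A picture is of the moment at which its call begins. camera_info takes no time and is no camera call.
- finish_job(): hands the job in; it is judged then, once.
Trained networks look in the newest picture that a camera, given by its name, has taken for a name from the list of things; names that differ only in an ending like _2 or _b are one class to them, and where a whole thing is asked for, a point or a joint stands for the part that bears it (a point fixed in the world has none). Each returns a list of dicts, best first, with "confidence" (0 to 1); they miss things now and then, are a little off and sometimes report something else, mostly with a low value. They report only what shows in the picture. A call takes as long as a camera call. They do not tell look-alikes from the thing itself.
- finder.cut_out(camera, query): "region" (420x560 bool, what is visible of it) and "xy" ([column, row] in pixels, amid what is visible of it).
- finder.spot_point(camera, query): "xy" ([column, row] in pixels: a listed point, or the origin of a listed thing).
The state is a dict: "time": time; "joints": joint angles; "joint_vel": joint speeds; "effort": joint torques, N m; "tool_pos": TCP position; "ee_rot": TCP orientation; "force": force on the tool from outside, world axes, zero at the start; "wrist_torque": the same for the moment, N m; "finger_gap": finger opening in m; "grasp_force": force on a finger pad.
Only numpy, scipy, OpenCV 4.12 (cv2) and the standard library are available. Lean on these libraries where they do the work, as an engineer would, in place of code of your own. Each camera call takes 0.05 s, during which the arm holds its last target. There are 200 camera calls.

## Working session

There is one attempt and no reset: what is moved stays moved. The work goes in short steps, Python scripts to look and compute and a tool call to move; the robot and the scene stay as the last step left them, time stands still between calls to the robot, and variables do not carry over. Pictures are saved under pics/ and viewed, at most 14 in all, crops included, and the job is handed in when it is done.

Besides the shell and the picture viewer there is one more tool, called after "Call:" as a command line: name --pt "numbers of a row" for each row, then --argument value for the rest. jog_arm: Moves the arm, as the interface text tells. Its arguments: {"type":"object","properties":{"deltas":{"type":"array","items":{"type":"array","items":{"type":"number"}}},"newtons":{"type":"number"}},"required":["deltas"]}

```bash
mkdir -p pics
cat > h.py <<'E'
import numpy as np,cv2
from scipy.spatial.transform import Rotation as R
from bench import arm,snapshot,camera_info,finish_job,finder
def att(ci):
    a=np.array(ci["attitude"],float)
    return a if a.shape==(3,3) else R.from_rotvec(a).as_matrix() if a.size==3 else R.from_quat(a).as_matrix()
def world(ci,uv,d):
    uv=np.atleast_2d(uv).astype(float); d=np.atleast_1d(d)
    p=np.c_[(uv[:,0]-ci["cx"])/ci["fx"]*d,-(uv[:,1]-ci["cy"])/ci["fy"]*d,-d]
    return p@att(ci).T+np.array(ci["eye"])
def cloud(name):
    ci=camera_info(name);im,d=snapshot(name)
    v,u=np.mgrid[:420,:560]
    return im,d,world(ci,np.c_[u.ravel(),v.ravel()],d.ravel()).reshape(420,560,3)
E
python3 - <<'E'
from h import *
for n in("side","top"):
    print(camera_info(n)); im,d,P=cloud(n); cv2.imwrite(f"pics/{n}0.png",im[:,:,::-1])
    for q in["bottle_blue","bottle_green","jar_red","jar_yellow","pad_blue","pad_green","pad_red","pad_yellow","clear_bottle","punch_block"]:
        for r in finder.cut_out(n,q)[:4]:
            m=r["region"]&(d>0); Q=P[m]
            if len(Q)==0: continue
            t=Q[Q[:,2]>np.percentile(Q[:,2],95)-.008]
            print(n,q,round(r["confidence"],2),np.round(r["xy"]),"top",np.round(t.mean(0),3),"mid",np.round((t.min(0)+t.max(0))/2,3),im[m][:].mean(0).round())
s=arm.sense();print(s)
E
```

```text
{'fx': 384.1472046526826, 'fy': 384.1472046526826, 'cx': 280.5326771991178, 'cy': 204.2169805584552, 'eye': array([0.2211487 , 0.52962985, 0.52724237]), 'attitude': array([ 0.26232833, -1.30438522, -2.48565627])}
side bottle_blue 0.94 [271. 170.] top [ 0.562 -0.248  0.103] mid [ 0.563 -0.251  0.101] [104.  92.  78.]
side bottle_green 0.82 [244. 192.] top [ 0.572 -0.129  0.103] mid [ 0.572 -0.133  0.101] [102.  96.  67.]
side jar_red 0.96 [332. 161.] top [ 0.437 -0.384  0.058] mid [ 0.438 -0.342  0.057] [125.  83.  59.]
side jar_red 0.93 [370. 152.] top [ 0.349 -0.431  0.058] mid [ 0.349 -0.436  0.057] [95. 64. 98.]
side jar_red 0.71 [356. 137.] top [ 0.385 -0.509  0.058] mid [ 0.385 -0.483  0.057] [101.  72. 100.]
side jar_red 0.56 [331. 136.] top [ 0.463 -0.478  0.058] mid [ 0.46  -0.455  0.057] [ 80. 109.  57.]
side jar_yellow 0.74 [273. 173.] top [ 0.561 -0.247  0.103] mid [ 0.563 -0.251  0.101] [104.  92.  78.]
side jar_yellow 0.69 [312. 183.] top [ 0.447 -0.253  0.058] mid [ 0.448 -0.257  0.057] [136. 127.  54.]
side pad_blue 0.9 [161. 286.] top [0.612 0.152 0.008] mid [0.613 0.
[... 2637 characters left out ...]
47.]
{'time': 1.1, 'joints': array([ 1.55019944,  0.50092852, -0.42700029,  1.5503584 ,  0.22079243,
        1.13826508, -0.21032655]), 'joint_vel': array([-0.00045637,  0.00015558,  0.00013753, -0.00091898, -0.00024793,
       -0.00188067, -0.0001941 ]), 'effort': array([-3.26848740e-04, -5.69376218e+01, -5.81103310e+00, -2.81331325e+01,
        1.25998602e-02,  2.08736761e-03, -6.04631310e-06]), 'tool_pos': array([ 0.18205014, -0.62401723,  0.24830913]), 'ee_rot': array([3.10996739e+00, 4.44271656e-01, 1.10302000e-04]), 'force': array([0.07145469, 0.02946758, 0.41002967]), 'wrist_torque': array([-0.01904996,  0.01694831, -0.01317889]), 'grasp_force': 0.0, 'finger_gap': 0.08556057214158228}
```

View pictures.

Run:
```python
import cv2
im=cv2.imread("pics/top0.png"); c=im[140:300,260:450]; cv2.imwrite("pics/crop0.png",cv2.resize(c,None,fx=3.7,fy=3.7,interpolation=cv2.INTER_CUBIC))
```

```text
(no output)
```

View pics/top0.png

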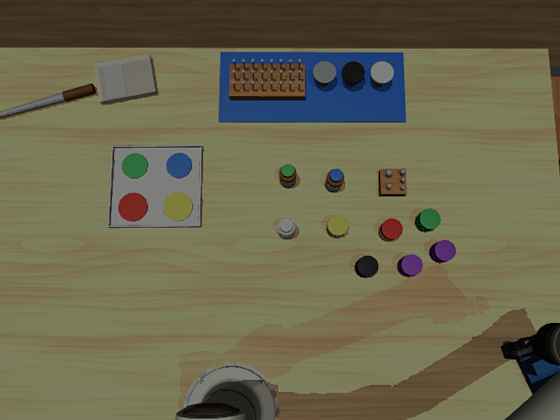

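View pics/crop0.png

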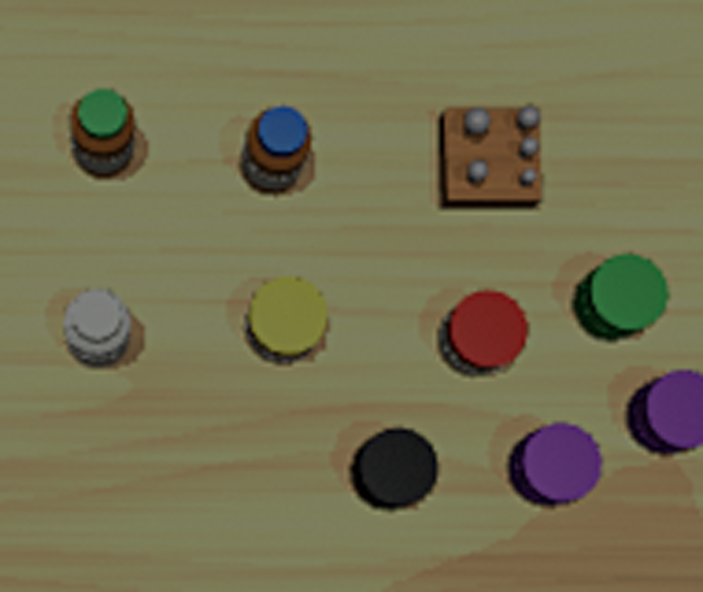

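Top view: blue-capped bottle (336,176), green-capped bottle (288,172), yellow jar (338,226) and red jar (391,229) are the amber four. The clear bottle is at (286,227) and the punch block at (392,182). The green (429,220), black (367,266) and purple (411,264), (444,250) jars are look-alikes, since their lid colours match none of the four. Tray pads: green (134,166), blue (180,166), red (132,207), yellow (178,207).

Going to the blue bottle first.

Call:
jog_arm --pt "0.05 -0.026 0 0 0 0.1 1" --pt "0.113 -0.06 0 0 0 0.2 1" --pt "0.176 -0.093 0 0 0 0.3 1" --pt "0.24 -0.127 0 0 0 0.361 1" --pt "0.3 -0.16 0 0 0 0.361 1" --pt "0.36 -0.192 0 0 0 0.361 1" --pt "0.42 -0.224 0 0 0 0.361 1" --pt "0.46 -0.245 0 0 0 0.361 1" --newtons 40

```text
time: 1.9
tool_pos: [0.4631, -0.3493, 0.2487]
ee_rot: [3.141, 0.001, 0.001]
force: [0.0, -0.8, 0.1]
finger_gap: 0.0854
grasp_force: 0.0
```

```bash
python3 -c "
from h import *
s=arm.sense();print(s['time'],s['tool_pos'],R.from_rotvec(s['ee_rot']).as_matrix().round(4),s['joints'].round(2))"
```

```text
1.9 [ 0.46311616 -0.34932093  0.24869156] [[ 1.e+00  4.e-04  5.e-04]
 [ 4.e-04 -1.e+00 -6.e-04]
 [ 5.e-04  6.e-04 -1.e+00]] [ 1.    0.39 -0.51  1.73  0.21  1.08 -1.15]
```

Call:
jog_arm --pt "0.05 -0.048 0 0 0 0 1" --pt "0.1 -0.096 0 0 0 0 1" --pt "0.1333 -0.128 0 0 0 0 1" --pt "0.1333 -0.128 0.05 0 0 0 1" --pt "0.1333 -0.128 0.105 0 0 0 1" --pt "0.1333 -0.128 0.16 0 0 0 1" --pt "0.1333 -0.128 0.21 0 0 0 1" --pt "0.1333 -0.128 0.249 0 0 0 1"

```text
time: 2.7
tool_pos: [0.5607, -0.2546, 0.0591]
ee_rot: [-3.141, -0.001, 0.003]
force: [1.1, 0.6, -0.7]
finger_gap: 0.0854
grasp_force: 0.0
```

Call:
jog_arm --pt "0 0 0 0 0 0 1" --pt "0 0 0 0 0 0 0.3" --pt "0 0 0 0 0 0 0.3" --pt "0 0 0 0 0 0 0.3" --pt "0 0 0 0 0 0 0.3" --pt "0 0 0 0 0 0 0.3" --pt "0 0 0 0 0 0 0.3" --pt "0 0 0 0 0 0 0.3" --newtons 40

```text
time: 3.5
tool_pos: [0.5635, -0.2552, 0.064]
ee_rot: [3.14, 0.001, 0.006]
force: [-0.1, 1.9, 7.2]
finger_gap: 0.0433
grasp_force: 39.9
```

Call:
jog_arm --pt "0 0 -0.015 0 0 0 0.3" --pt "0 0 -0.05 0 0 0 0.3" --pt "0 0 -0.1 0 0 0 0.3" --pt "0 0 -0.15 0 0 0 0.3" --pt "0.005 -0.02 -0.19 0 0 0 0.3" --pt "0.013 -0.06 -0.22 0 0 0 0.3" --pt "0.02 -0.11 -0.22 0 0 0 0.3" --pt "0.027 -0.16 -0.22 0 0 0 0.3"

```text
time: 4.3
tool_pos: [0.5824, -0.1345, 0.2288]
ee_rot: [3.14, -0.002, 0.004]
force: [-0.0, -0.0, -1.4]
finger_gap: 0.0429
grasp_force: 40.9
```

Run:
```python
from h import *
s=arm.sense();print(s['time'],s['tool_pos'],s['joints'].round(2),s['finger_gap'],s['grasp_force'])
im,d,P=cloud("side");cv2.imwrite("pics/s1.png",im[:,:,::-1])
```

```text
4.3 [ 0.58237121 -0.13450116  0.22877991] [ 0.61  0.45 -0.57  1.71  0.27  1.06 -1.61] 0.04288115600612521 40.90414881706238
```

View pics/s1.png

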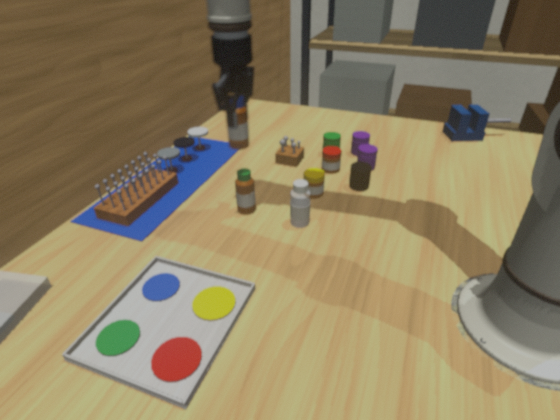

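The blue bottle is held upright at about (238,120); nothing else has moved. On to the blue pad.

Call:
jog_arm --pt "0.006 -0.06 0 0 0 0 0.3" --pt "0.012 -0.12 0 0 0 0 0.3" --pt "0.018 -0.18 0 0 0 0 0.3" --pt "0.024 -0.24 0 0 0 0 0.3" --pt "0.032 -0.3 0 0 0 0 0.3" --pt "0.037 -0.345 0 0 0 0 0.3" --pt "0.04 -0.37 0 0 0 0 0.3" --pt "0.04 -0.377 0 0 0 0 0.3"

```text
time: 5.15
tool_pos: [0.6112, 0.1514, 0.2274]
ee_rot: [-3.14, -0.008, -0.001]
force: [-0.1, -0.6, -1.8]
finger_gap: 0.043
grasp_force: 41.1
```

```bash
cat >> h.py <<'E'
def held(r=0.03,lo=0.05,hi=0.14):
    "bottom and centre of the held thing, seen by the side camera"
    s=arm.sense();t=s['tool_pos'];im,d,P=cloud("side")
    m=(np.hypot(P[...,0]-t[0],P[...,1]-t[1])<.045)&(P[...,2]<t[2]-.02)&(P[...,2]>lo)&(d>0)
    Q=P[m];print('t',s['time'],'tcp',t.round(4),'gap',round(s['finger_gap'],4),'F',s['force'].round(1),'j7',s['joints'][6].round(2))
    if len(Q):
        print('n',len(Q),'bottom rel tcp',np.percentile(Q[:,2],1)-t[2]);
        # circle: fit centre given radius
        from scipy.optimize import least_squares
        for z0,z1 in((t[2]-.055,t[2]-.04),(t[2]-.04,t[2]-.022)):
            q=Q[(Q[:,2]>z0)&(Q[:,2]<z1)]
            if len(q)>20:
                f=least_squares(lambda c:np.hypot(q[:,0]-c[0],q[:,1]-c[1])-r,t[:2]-[0,0.02*0],loss='soft_l1',f_scale=.002);print('centre',f.x.round(4),len(q))
E
python3 -c "
from h import *
held(.022)"
```

```text
t 5.15 tcp [0.6112 0.1514 0.2274] gap 0.043 F [-0.1 -0.6 -1.8] j7 -2.11
n 692 bottom rel tcp -0.06207552754130735
centre [0.6115 0.1533] 240
centre [0.6113 0.1532] 308
```

Call:
jog_arm --pt "0.001 0.002 0.03 0 0 0 0.3" --pt "0.001 0.002 0.08 0 0 0 0.3" --pt "0.001 0.002 0.13 0 0 0 0.3" --pt "0.001 0.002 0.165 0 0 0 0.3" --pt "0.001 0.002 0.19 0 0 0 0.3" --pt "0.001 0.002 0.2 0 0 0 0.3" --pt "0.001 0.002 0.204 0 0 0 0.3" --pt "0.001 0.002 0.206 0 0 0 0.3"

```text
time: 6.0
tool_pos: [0.6134, 0.1455, 0.0728]
ee_rot: [3.141, -0.001, 0.002]
force: [-0.1, -0.8, -1.4]
finger_gap: 0.0431
grasp_force: 41.1
```

Call:
jog_arm --pt "0 0 0 0 0 0 0.3" --pt "0 0 0.001 0 0 0 0.3" --pt "0 0 0.002 0 0 0 0.3"

```text
time: 6.3
tool_pos: [0.6136, 0.1466, 0.072]
ee_rot: [-3.141, -0.001, -0.004]
force: [-0.7, -0.3, 7.9]
finger_gap: 0.0431
grasp_force: 41.4
```

Call:
jog_arm --pt "0 0 0 0 0 0 0.6" --pt "0 0 0 0 0 0 0.8" --pt "0 0 0 0 0 0 1" --pt "0 0 0 0 0 0 1" --pt "0 0 0 0 0 0 1" --pt "0 0 0 0 0 0 1"

```text
time: 6.9
tool_pos: [0.6126, 0.1463, 0.0705]
ee_rot: [3.142, 0.0, -0.0]
force: [0.0, -0.1, 0.8]
finger_gap: 0.0856
grasp_force: 0.0
```

Call:
jog_arm --pt "0 0 -0.02 0 0 0 1" --pt "0 0 -0.06 0 0 0 1" --pt "0 0 -0.11 0 0 0 1" --pt "0 0 -0.16 0 0 0 1" --pt "0 0 -0.2 0 0 0 1" --pt "-0.01 0.04 -0.22 0 0 0 1" --pt "-0.02 0.1 -0.22 0 0 0 1" --pt "-0.03 0.16 -0.22 0 0 0 1"

```text
time: 7.7
tool_pos: [0.5904, 0.0262, 0.2379]
ee_rot: [3.142, 0.005, 0.005]
force: [0.4, -0.7, -0.0]
finger_gap: 0.0855
grasp_force: 0.0
```

```bash
cat >> h.py <<'E'
def tops(lst):
    im,d,P=cloud("top")
    for nm,c,z in lst:
        m=(np.hypot(P[...,0]-c[0],P[...,1]-c[1])<.06)&(abs(P[...,2]-z)<.008)&(d>0);Q=P[m]
        print(nm,len(Q),((np.percentile(Q,2,axis=0)+np.percentile(Q,98,axis=0))/2).round(4) if len(Q)>20 else '')
    return im
E
python3 -c "
from h import *
s=arm.sense();print(s['time'],s['tool_pos'],s['finger_gap'])
im=tops([('bb',(.613,.149),.113),('bg',(.575,-.135),.105)]);cv2.imwrite('pics/t2.png',im[:,:,::-1])"
```

```text
7.7 [0.59038215 0.02620604 0.23786877] 0.08549939837743002
bb 59 [0.6123 0.1554 0.1132]
bg 137 [ 0.5757 -0.1352  0.1049]
```

Call:
jog_arm --pt "-0.006 0.065 0 0 0 0 1" --pt "-0.012 0.13 0 0 0 0 1" --pt "-0.02 0.19 0 0 0 0 1" --pt "-0.0205 0.2145 0 0 0 0 1" --pt "-0.0205 0.2145 0.05 0 0 0 1" --pt "-0.0205 0.2145 0.11 0 0 0 1" --pt "-0.0205 0.2145 0.17 0 0 0 1" --pt "-0.0205 0.2145 0.22 0 0 0 1"

```text
time: 8.55
tool_pos: [0.5745, -0.1346, 0.0695]
ee_rot: [3.142, -0.0, -0.0]
force: [0.7, -0.5, -0.4]
finger_gap: 0.0853
grasp_force: 0.0
```

Call:
jog_arm --pt "0 0 0.013 0 0 0 1" --pt "0 0 0.013 0 0 0 0.3" --pt "0 0 0.013 0 0 0 0.3" --pt "0 0 0.013 0 0 0 0.3" --pt "0 0 0.013 0 0 0 0.3" --pt "0 0 0.013 0 0 0 0.3" --pt "0 0 0.013 0 0 0 0.3" --pt "0 0 0.013 0 0 0 0.3"

```text
time: 9.35
tool_pos: [0.5769, -0.1349, 0.0636]
ee_rot: [3.14, 0.0, 0.007]
force: [-0.5, -0.3, 6.8]
finger_gap: 0.0429
grasp_force: 40.5
```

```bash
python3 -c "
from h import *
s=arm.sense();print(s['time'],s['tool_pos'],s['finger_gap'],R.from_rotvec(s['ee_rot']).as_matrix().round(4))
im=tops([('bb',(.613,.149),.113),('bg',(.575,-.135),.105)]);cv2.imwrite('pics/t3.png',im[:,:,::-1])"
```

```text
9.35 [ 0.57689094 -0.1349421   0.06357086] 0.04292416016039113 [[ 1.      0.      0.0045]
 [ 0.     -1.     -0.0013]
 [ 0.0045  0.0013 -1.    ]]
bb 139 [0.6135 0.1479 0.1122]
bg 19
```

Call:
jog_arm --pt "0 0 -0.015 0 0 0 0.3" --pt "0 0 -0.05 0 0 0 0.3" --pt "0 0 -0.1 0 0 0 0.3" --pt "0 0 -0.15 0 0 0 0.3" --pt "0.003 -0.02 -0.19 0 0 0 0.3" --pt "0.006 -0.06 -0.225 0 0 0 0.3" --pt "0.01 -0.11 -0.23 0 0 0 0.3" --pt "0.014 -0.16 -0.23 0 0 0 0.3"

```text
time: 10.2
tool_pos: [0.5861, -0.0138, 0.2363]
ee_rot: [3.141, -0.002, 0.006]
force: [0.8, 0.5, -1.3]
finger_gap: 0.043
grasp_force: 41.2
```

Call:
jog_arm --pt "0.006 -0.06 0 0 0 0 0.3" --pt "0.012 -0.12 0 0 0 0 0.3" --pt "0.018 -0.18 0 0 0 0 0.3" --pt "0.024 -0.24 0 0 0 0 0.3" --pt "0.029 -0.3 0 0 0 0 0.3" --pt "0.034 -0.345 0 0 0 0 0.3" --pt "0.034 -0.368 0 0 0 0 0.3" --pt "0.034 -0.373 0 0 0 0 0.3"

```text
time: 11.0
tool_pos: [0.6095, 0.2681, 0.234]
ee_rot: [-3.14, -0.007, 0.0]
force: [-0.6, -0.7, -1.9]
finger_gap: 0.0429
grasp_force: 41.2
```

```bash
python3 -c "
from h import *
held(.022)"
```

```text
t 11.0 tcp [0.6095 0.2681 0.234 ] gap 0.0429 F [-0.6 -0.7 -1.9] j7 -2.29
n 971 bottom rel tcp -0.06265221753825626
centre [0.6079 0.2684] 328
centre [0.6076 0.2688] 435
```

Call:
jog_arm --pt "0.0025 0.001 0.03 0 0 0 0.3" --pt "0.0025 0.001 0.08 0 0 0 0.3" --pt "0.0025 0.001 0.13 0 0 0 0.3" --pt "0.0025 0.001 0.17 0 0 0 0.3" --pt "0.0025 0.001 0.195 0 0 0 0.3" --pt "0.0025 0.001 0.207 0 0 0 0.3" --pt "0.0025 0.001 0.212 0 0 0 0.3" --pt "0.0025 0.001 0.214 0 0 0 0.3"

```text
time: 11.85
tool_pos: [0.6135, 0.2644, 0.0739]
ee_rot: [-3.141, 0.0, -0.003]
force: [0.7, -1.0, -1.3]
finger_gap: 0.0432
grasp_force: 41.2
```

Call:
jog_arm --pt "0 0 0.0 0 0 0 0.3" --pt "0 0 0.001 0 0 0 0.3" --pt "0 0 0.002 0 0 0 0.3"

```text
time: 12.15
tool_pos: [0.6131, 0.2648, 0.0723]
ee_rot: [-3.141, -0.001, -0.002]
force: [-0.3, -0.9, -1.4]
finger_gap: 0.0433
grasp_force: 41.2
```

Call:
jog_arm --pt "0 0 0.001 0 0 0 0.3" --pt "0 0 0.002 0 0 0 0.3"

```text
time: 12.35
tool_pos: [0.6131, 0.2647, 0.0716]
ee_rot: [3.141, 0.0, 0.002]
force: [-4.5, -1.9, 13.0]
finger_gap: 0.0429
grasp_force: 42.4
```

Call:
jog_arm --pt "0 0 0 0 0 0 0.6" --pt "0 0 0 0 0 0 0.8" --pt "0 0 0 0 0 0 1" --pt "0 0 0 0 0 0 1" --pt "0 0 0 0 0 0 1" --pt "0 0 0 0 0 0 1"

```text
time: 12.95
tool_pos: [0.6125, 0.2644, 0.0697]
ee_rot: [3.142, 0.0, -0.0]
force: [-0.1, -0.1, 0.6]
finger_gap: 0.0854
grasp_force: 0.0
```

Call:
jog_arm --pt "0 0 -0.02 0 0 0 1" --pt "0 0 -0.06 0 0 0 1" --pt "0 0 -0.11 0 0 0 1" --pt "0 0 -0.16 0 0 0 1" --pt "-0.01 0.02 -0.2 0 0 0 1" --pt "-0.03 0.06 -0.23 0 0 0 1" --pt "-0.05 0.12 -0.23 0 0 0 1" --pt "-0.07 0.18 -0.23 0 0 0 1"

```text
time: 13.75
tool_pos: [0.56, 0.1292, 0.2446]
ee_rot: [-3.141, -0.004, -0.006]
force: [0.2, -0.8, -0.9]
finger_gap: 0.0856
grasp_force: 0.0
```

Call:
jog_arm --pt "-0.015 0.06 0 0 0 0 1" --pt "-0.03 0.12 0 0 0 0 1" --pt "-0.05 0.18 0 0 0 0 1" --pt "-0.07 0.24 0 0 0 0 1" --pt "-0.09 0.3 0 0 0 0 1" --pt "-0.11 0.36 0 0 0 0 1" --pt "-0.13 0.42 0 0 0 0 1" --pt "-0.15 0.48 0 0 0 0 1"

```text
time: 14.55
tool_pos: [0.4472, -0.2322, 0.2438]
ee_rot: [3.14, 0.001, 0.003]
force: [1.5, -0.2, 0.7]
finger_gap: 0.0853
grasp_force: 0.0
```

```bash
python3 -c "
from h import *
s=arm.sense();print(s['time'],s['tool_pos'],s['joints'].round(2),R.from_rotvec(s['ee_rot']).as_matrix().round(4))
im=tops([('bb',(.613,.149),.113),('bg',(.613,.265),.113),('y',(.448,-.2575),.06),('r',(.439,-.39),.06)]);cv2.imwrite('pics/t4.png',im[:,:,::-1])"
```

```text
14.55 [ 0.44717734 -0.23219025  0.2437973 ] [ 0.88  0.25 -0.53  1.92  0.15  1.01 -1.28] [[ 1.0e+00  9.0e-04  1.7e-03]
 [ 9.0e-04 -1.0e+00 -1.4e-03]
 [ 1.7e-03  1.4e-03 -1.0e+00]]
bb 140 [0.6134 0.1479 0.1122]
bg 146 [0.611  0.2636 0.1128]
y 0 
r 354 [ 0.4394 -0.3918  0.0603]
```

View pics/t4.png

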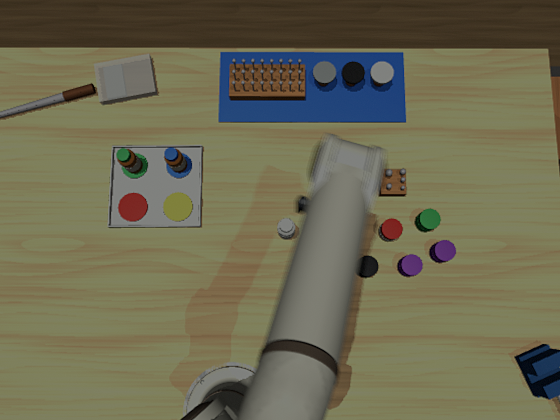

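Both bottles stand on their pads: blue at (178,160), green at (130,161). Now the yellow jar.

Call:
jog_arm --pt "0.0007 0.036 0 0 0 0 1" --pt "0.0007 0.036 0.03 0 0 0 1" --pt "0.0007 0.036 0.085 0 0 0 1" --pt "0.0007 0.036 0.14 0 0 0 1" --pt "0.0007 0.036 0.19 0 0 0 1" --pt "0.0007 0.036 0.235 0 0 0 1" --pt "0.0007 0.036 0.262 0 0 0 1" --pt "0.0007 0.036 0.275 0 0 0 1"

```text
time: 15.4
tool_pos: [0.4477, -0.2568, 0.0349]
ee_rot: [-3.14, -0.001, 0.003]
force: [0.3, 0.6, 0.2]
finger_gap: 0.0858
grasp_force: 0.0
```

Call:
jog_arm --pt "0 0 0 0 0 0 1" --pt "0 0 0 0 0 0 0.4" --pt "0 0 0 0 0 0 0.4" --pt "0 0 0 0 0 0 0.4" --pt "0 0 0 0 0 0 0.4" --pt "0 0 0 0 0 0 0.4" --pt "0 0 0 0 0 0 0.4"

```text
time: 16.1
tool_pos: [0.4494, -0.2584, 0.0378]
ee_rot: [3.14, -0.0, 0.004]
force: [-0.5, 1.4, 6.9]
finger_gap: 0.0515
grasp_force: 41.0
```

Call:
jog_arm --pt "0 0 -0.015 0 0 0 0.4" --pt "0 0 -0.05 0 0 0 0.4" --pt "0 0 -0.1 0 0 0 0.4" --pt "0 0 -0.15 0 0 0 0.4" --pt "0 0 -0.2 0 0 0 0.4" --pt "0.003 -0.03 -0.235 0 0 0 0.4" --pt "0.01 -0.08 -0.255 0 0 0 0.4" --pt "0.018 -0.14 -0.255 0 0 0 0.4"

```text
time: 16.9
tool_pos: [0.4631, -0.1534, 0.2308]
ee_rot: [3.138, -0.005, 0.008]
force: [0.9, 0.1, -2.2]
finger_gap: 0.0511
grasp_force: 42.1
```

```bash
python3 -c "
from h import *
s=arm.sense();print(s['time'],s['tool_pos'],s['finger_gap'],s['joints'].round(2))
im=tops([('clear',(.441,-.132),.105),('r',(.439,-.39),.06),('y',(.448,-.2575),.06)])"
```

```text
16.9 [ 0.46310598 -0.15343202  0.23084332] 0.05105010604233723 [ 0.77  0.24 -0.58  1.97  0.16  0.97 -1.46]
clear 0 
r 357 [ 0.4393 -0.3918  0.0602]
y 0
```

Call:
jog_arm --pt "0.009 -0.062 0 0 0 0 0.4" --pt "0.018 -0.125 0 0 0 0 0.4" --pt "0.027 -0.19 0 0 0 0 0.4" --pt "0.036 -0.255 0 0 0 0 0.4" --pt "0.045 -0.315 0 0 0 0 0.4" --pt "0.051 -0.36 0 0 0 0 0.4" --pt "0.0553 -0.39 0 0 0 0 0.4" --pt "0.0553 -0.4 0 0 0 0 0.4"

```text
time: 17.75
tool_pos: [0.5026, 0.1507, 0.2281]
ee_rot: [-3.14, -0.008, -0.001]
force: [-0.6, -0.6, -0.9]
finger_gap: 0.0512
grasp_force: 42.4
```

```bash
python3 -c "
from h import *
held(.026)
s=arm.sense();t=s['tool_pos'];im,d,P=cloud('side')
m=(np.hypot(P[...,0]-t[0],P[...,1]-t[1])<.04)&(P[...,2]<t[2]-.018)&(P[...,2]>.1);q=P[m];print(len(q),q[:,2].min()-t[2])
from scipy.optimize import least_squares
print(least_squares(lambda c:np.hypot(q[:,0]-c[0],q[:,1]-c[1])-.026,t[:2],loss='soft_l1',f_scale=.002).x)"
```

```text
t 17.75 tcp [0.5026 0.1507 0.2281] gap 0.0512 F [-0.6 -0.6 -0.9] j7 -2.14
n 327 bottom rel tcp -0.03723443158799436
centre [0.5014 0.151 ] 282
361 -0.0377165493795647
[0.50109693 0.15066933]
```

Call:
jog_arm --pt "0.002 0 0.03 0 0 0 0.4" --pt "0.002 0 0.085 0 0 0 0.4" --pt "0.002 0 0.14 0 0 0 0.4" --pt "0.002 0 0.185 0 0 0 0.4" --pt "0.002 0 0.215 0 0 0 0.4" --pt "0.002 0 0.229 0 0 0 0.4" --pt "0.002 0 0.235 0 0 0 0.4" --pt "0.002 0 0.236 0 0 0 0.4"

```text
time: 18.65
tool_pos: [0.5052, 0.1466, 0.0508]
ee_rot: [3.141, -0.001, 0.001]
force: [-0.2, 0.1, -0.9]
finger_gap: 0.051
grasp_force: 42.4
```

Call:
jog_arm --pt "0 0 0.001 0 0 0 0.4" --pt "0 0 0.002 0 0 0 0.4"

```text
time: 18.85
tool_pos: [0.5056, 0.1475, 0.05]
ee_rot: [-3.141, -0.0, -0.004]
force: [-0.6, 0.3, -1.4]
finger_gap: 0.0514
grasp_force: 42.4
```

Call:
jog_arm --pt "0 0 0.001 0 0 0 0.4" --pt "0 0 0.002 0 0 0 0.4"

```text
time: 19.05
tool_pos: [0.505, 0.1475, 0.0478]
ee_rot: [-3.141, -0.001, -0.002]
force: [1.2, -0.5, -1.3]
finger_gap: 0.0511
grasp_force: 42.4
```

Call:
jog_arm --pt "0 0 0.0008 0 0 0 0.4" --pt "0 0 0.0015 0 0 0 0.4"

```text
time: 19.25
tool_pos: [0.5046, 0.1475, 0.0462]
ee_rot: [-3.142, -0.001, -0.0]
force: [0.3, 0.9, -2.0]
finger_gap: 0.0512
grasp_force: 42.4
```

Call:
jog_arm --pt "0 0 0.0007 0 0 0 0.4" --pt "0 0 0.0013 0 0 0 0.4"

```text
time: 19.45
tool_pos: [0.5046, 0.1474, 0.0458]
ee_rot: [3.141, 0.001, -0.0]
force: [-4.3, -1.0, 10.9]
finger_gap: 0.0513
grasp_force: 43.0
```

Call:
jog_arm --pt "0 0 0 0 0 0 0.7" --pt "0 0 0 0 0 0 0.85" --pt "0 0 0 0 0 0 1" --pt "0 0 0 0 0 0 1" --pt "0 0 0 0 0 0 1" --pt "0 0 0 0 0 0 1"

```text
time: 20.05
tool_pos: [0.5046, 0.1474, 0.0452]
ee_rot: [-3.142, -0.0, 0.0]
force: [-0.9, 0.8, 0.9]
finger_gap: 0.0854
grasp_force: 0.0
```

Call:
jog_arm --pt "0 0 -0.02 0 0 0 1" --pt "0 0 -0.06 0 0 0 1" --pt "0 0 -0.11 0 0 0 1" --pt "0 0 -0.16 0 0 0 1" --pt "0 0 -0.21 0 0 0 1" --pt "-0.01 0.04 -0.245 0 0 0 1" --pt "-0.02 0.1 -0.253 0 0 0 1" --pt "-0.03 0.16 -0.253 0 0 0 1"

```text
time: 20.85
tool_pos: [0.4829, 0.0272, 0.2378]
ee_rot: [3.141, 0.005, 0.007]
force: [1.0, -1.1, 0.7]
finger_gap: 0.0858
grasp_force: 0.0
```

Call:
jog_arm --pt "-0.006 0.062 0 0 0 0 1" --pt "-0.013 0.125 0 0 0 0 1" --pt "-0.02 0.187 0 0 0 0 1" --pt "-0.026 0.25 0 0 0 0 1" --pt "-0.033 0.312 0 0 0 0 1" --pt "-0.04 0.375 0 0 0 0 1" --pt "-0.048 0.437 0 0 0 0 1" --pt "-0.0567 0.5 0 0 0 0 1"

```text
time: 21.65
tool_pos: [0.4395, -0.3491, 0.2363]
ee_rot: [3.141, 0.002, 0.002]
force: [1.4, 0.5, -0.2]
finger_gap: 0.0855
grasp_force: 0.0
```

```bash
python3 -c "
from h import *
s=arm.sense();print(s['time'],s['tool_pos'],s['joints'].round(2))
im=tops([('bb',(.613,.149),.113),('bg',(.613,.265),.113),('y',(.503,.148),.068),('r',(.439,-.39),.06),('clear',(.441,-.132),.105)])"
```

```text
21.65 [ 0.4394818  -0.34907591  0.23634904] [ 1.02  0.36 -0.49  1.79  0.19  1.04 -1.11]
bb 139 [0.6135 0.1482 0.1133]
bg 139 [0.6112 0.2639 0.1121]
y 352 [0.5029 0.1467 0.0679]
r 0 
clear 137 [ 0.4408 -0.1317  0.1056]
```

Call:
jog_arm --pt "0 0.0585 0 0 0 0 1" --pt "0 0.0585 0.03 0 0 0 1" --pt "0 0.0585 0.085 0 0 0 1" --pt "0 0.0585 0.14 0 0 0 1" --pt "0 0.0585 0.19 0 0 0 1" --pt "0 0.0585 0.235 0 0 0 1" --pt "0 0.0585 0.258 0 0 0 1" --pt "0 0.0585 0.265 0 0 0 1"

```text
time: 22.5
tool_pos: [0.439, -0.3905, 0.035]
ee_rot: [-3.139, -0.001, 0.003]
force: [-0.1, -0.8, 0.4]
finger_gap: 0.0849
grasp_force: 0.0
```

Call:
jog_arm --pt "0 0 0 0 0 0 1" --pt "0 0 0 0 0 0 0.4" --pt "0 0 0 0 0 0 0.4" --pt "0 0 0 0 0 0 0.4" --pt "0 0 0 0 0 0 0.4" --pt "0 0 0 0 0 0 0.4" --pt "0 0 0 0 0 0 0.4"

```text
time: 23.2
tool_pos: [0.4408, -0.3925, 0.0381]
ee_rot: [3.139, 0.0, 0.003]
force: [-1.1, -0.6, 8.4]
finger_gap: 0.051
grasp_force: 41.0
```

Call:
jog_arm --pt "0 0 -0.015 0 0 0 0.4" --pt "0 0 -0.05 0 0 0 0.4" --pt "0 0 -0.1 0 0 0 0.4" --pt "0 0 -0.15 0 0 0 0.4" --pt "0 0 -0.2 0 0 0 0.4" --pt "0.003 -0.03 -0.235 0 0 0 0.4" --pt "0.008 -0.08 -0.255 0 0 0 0.4" --pt "0.014 -0.14 -0.255 0 0 0 0.4"

```text
time: 24.0
tool_pos: [0.4512, -0.2875, 0.2308]
ee_rot: [3.138, -0.005, 0.007]
force: [0.7, -0.5, -2.4]
finger_gap: 0.051
grasp_force: 42.2
```

Call:
jog_arm --pt "0.006 -0.06 0 0 0 0 0.4" --pt "0.012 -0.12 0 0 0 0 0.4" --pt "0.018 -0.18 0 0 0 0 0.4" --pt "0.024 -0.24 0 0 0 0 0.4" --pt "0.03 -0.3 0 0 0 0 0.4" --pt "0.036 -0.36 0 0 0 0 0.4" --pt "0.042 -0.42 0 0 0 0 0.4" --pt "0.048 -0.48 0 0 0 0 0.4"

```text
time: 24.8
tool_pos: [0.4857, 0.0751, 0.2282]
ee_rot: [3.141, 0.0, 0.001]
force: [0.5, -0.7, -1.7]
finger_gap: 0.0511
grasp_force: 42.2
```

Call:
jog_arm --pt "0.005 -0.055 0 0 0 0 0.4" --pt "0.01 -0.11 0 0 0 0 0.4" --pt "0.015 -0.165 0 0 0 0 0.4" --pt "0.02 -0.21 0 0 0 0 0.4" --pt "0.022 -0.24 0 0 0 0 0.4" --pt "0.022 -0.252 0 0 0 0 0.4" --pt "0.022 -0.254 0 0 0 0 0.4"

```text
time: 25.5
tool_pos: [0.5019, 0.2649, 0.2277]
ee_rot: [3.142, 0.004, -0.0]
force: [-0.2, -0.4, -2.1]
finger_gap: 0.0513
grasp_force: 42.3
```

```bash
python3 -c "
from h import *
held(.026)"
```

```text
t 25.5 tcp [0.5019 0.2649 0.2277] gap 0.0513 F [-0.2 -0.4 -2.1] j7 -2.38
n 429 bottom rel tcp -0.037420366618684614
centre [0.5006 0.2652] 386
```

Call:
jog_arm --pt "0.001 0 0.03 0 0 0 0.4" --pt "0.001 0 0.085 0 0 0 0.4" --pt "0.001 0 0.14 0 0 0 0.4" --pt "0.001 0 0.185 0 0 0 0.4" --pt "0.001 0 0.215 0 0 0 0.4" --pt "0.001 0 0.231 0 0 0 0.4" --pt "0.001 0 0.236 0 0 0 0.4" --pt "0.001 0 0.238 0 0 0 0.4"

```text
time: 26.35
tool_pos: [0.504, 0.2635, 0.0495]
ee_rot: [3.142, -0.001, 0.001]
force: [-0.0, 0.3, -1.0]
finger_gap: 0.0512
grasp_force: 42.3
```

Call:
jog_arm --pt "0 0 0.001 0 0 0 0.4" --pt "0 0 0.002 0 0 0 0.4"

```text
time: 26.55
tool_pos: [0.5043, 0.2644, 0.0487]
ee_rot: [-3.141, -0.0, -0.003]
force: [-0.9, 0.1, -1.4]
finger_gap: 0.0514
grasp_force: 42.3
```

Call:
jog_arm --pt "0 0 0.001 0 0 0 0.4" --pt "0 0 0.0018 0 0 0 0.4"

```text
time: 26.75
tool_pos: [0.5037, 0.2642, 0.0466]
ee_rot: [-3.141, -0.0, -0.001]
force: [0.1, 0.2, -1.7]
finger_gap: 0.0513
grasp_force: 42.3
```

Call:
jog_arm --pt "0 0 0.0007 0 0 0 0.4" --pt "0 0 0.0013 0 0 0 0.4"

```text
time: 26.95
tool_pos: [0.5035, 0.2642, 0.0461]
ee_rot: [3.141, 0.001, 0.001]
force: [-4.4, -1.9, 10.8]
finger_gap: 0.0512
grasp_force: 43.0
```

Contact; release, lift and withdraw.

Call:
jog_arm --pt "0 0 0 0 0 0 0.7" --pt "0 0 0 0 0 0 0.85" --pt "0 0 0 0 0 0 1" --pt "0 0 0 0 0 0 1" --pt "0 0 0 0 0 0 1" --pt "0 0 0 0 0 0 1"

```text
time: 27.55
tool_pos: [0.5033, 0.264, 0.0451]
ee_rot: [3.142, 0.0, -0.0]
force: [0.1, 0.4, -0.2]
finger_gap: 0.0856
grasp_force: 0.0
```

Call:
jog_arm --pt "0 0 -0.02 0 0 0 1" --pt "0 0 -0.06 0 0 0 1" --pt "0 0 -0.11 0 0 0 1" --pt "0 0 -0.16 0 0 0 1" --pt "0 0 -0.21 0 0 0 1" --pt "-0.01 0.04 -0.255 0 0 0 1" --pt "-0.02 0.1 -0.27 0 0 0 1" --pt "-0.03 0.16 -0.27 0 0 0 1"

```text
time: 28.35
tool_pos: [0.4817, 0.1443, 0.2511]
ee_rot: [-3.141, -0.005, -0.009]
force: [1.2, -1.0, -0.7]
finger_gap: 0.0857
grasp_force: 0.0
```

Call:
jog_arm --pt "-0.005 0.06 0 0 0 0 1" --pt "-0.01 0.12 0 0 0 0 1" --pt "-0.015 0.18 0 0 0 0 1" --pt "-0.02 0.22 0 0 0 0 1" --pt "-0.02 0.24 0 0 0 0 1" --pt "-0.02 0.24 0 0 0 0 1" --pt "-0.02 0.24 0 0 0 0 1" --pt "-0.02 0.24 0 0 0 0 1"

```text
time: 29.15
tool_pos: [0.4661, -0.0342, 0.2481]
ee_rot: [-3.141, -0.004, -0.001]
force: [-0.2, -0.9, -0.3]
finger_gap: 0.0855
grasp_force: 0.0
```

```bash
python3 -c "
from h import *
s=arm.sense();print(s['time'],s['tool_pos'],s['force'])
im=tops([('bb',(.613,.149),.113),('bg',(.613,.265),.113),('y',(.503,.148),.068),('r',(.503,.264),.068),('clear',(.441,-.132),.105)])
cv2.imwrite('pics/t5.png',im[:,:,::-1])"
```

```text
29.15 [ 0.46605351 -0.03423706  0.24808242] [-0.16315867 -0.90420476 -0.34543428]
bb 139 [0.613  0.1476 0.1119]
bg 144 [0.6106 0.2637 0.1129]
y 350 [0.5027 0.1469 0.0676]
r 355 [0.5015 0.2628 0.0672]
clear 140 [ 0.4408 -0.1317  0.1047]
```

View pics/t5.png

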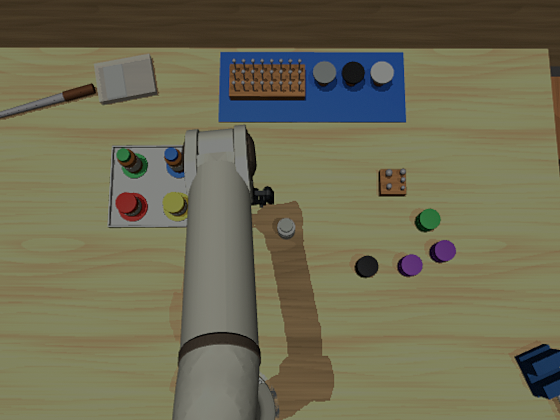

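All four stand on their own pads: green (130,161), blue (176,160), red (128,205) and yellow (175,205). All are within about 2 mm of centre by my measurement. The clear bottle (286,227) and the punch block (392,182) have not moved.

```bash
python3 -c "
from h import *
print(finish_job())"
```

```text
the job is handed in; nothing more can be done
None
```

The job is handed in at about 29 s of the 112 s allowed: both tall bottles, then both jars, were set upright on their matching pads within about 2 mm of centre by my camera measurements, and the clear bottle and punch block look unmoved; the hand-in returned no verdict.

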